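# Shelve the supply delivery by height

## Robot

A 6-joint arm with a two-finger parallel gripper is mounted at the origin on the work surface. World frame = base frame: x ahead of the robot, y to its left, z up, the work surface at z = 0. Lengths are in m, angles in degrees, forces in N, time in s.
With the tool pointing down it reaches from about 0.4 to 0.825 m from the base axis. Payload 7 kg.
Tool frame: the origin (TCP) lies midway between the tips of the shut fingers; the grasp point (between the pads) lies 19 mm behind it; z points along the fingers, x is the direction in which the jaws open and shut, and the axes are right-handed (so a half turn about z gives the same grasp; the last joint's range is limited). The gripper opens to 88 mm and grips with 3 to 60 N. Pads are 19 mm wide; open, the fingers measure 130 mm over their backs; the gripper's body (78 mm by 193 mm) begins 47 mm behind the grasp point.
Start: joints at [92.252, 20.546, 0.682, 0, -70.136, -16.507], TCP at [0.166, 0.654, 0.227] pointing down, gripper open.
Joint ranges: [-176.03, 176.03], [-82.01, 121.73], [-58.28, 71.71], [-173.87, 95.51], [-174.79, -0.11], [-173.66, 173.66]. Speed limits (degrees/s): [136.94, 136.94, 172.46, 180, 180, 180].

## Interface

Orientations are given as [roll, pitch, yaw] about the fixed x, y, z axes, in that order (R = Rz(yaw) Ry(pitch) Rx(roll)).
In Python, from plant import * gives the robot as it stands. The module is installed in compiled form; this text tells all that it offers.
- The arm moves only by the shell command python3 -m pendant 'ROWS' [OPENING]. ROWS is JSON, a list that holds one entry, the list of rows, each a list of 6 numbers: the shift along the world's x, y, z in mm, then the turn, a rotation vector about the world's x, y, z in degrees. A call has 1 to 10 rows; each row is the pose to reach, as a shift and turn from the pose commanded when the call began; what a row does not reach only later rows make up. A row lasts 1/8 s, in which the tool goes at most 62.5 mm and 10.7 degrees, less where a joint would pass 70% of its speed; a pose out of reach is approached as far as the arm can. A call with a gripper value outside its range is refused whole. OPENING is the closure, from -1 (fully open) to 1 (shut), set as the call begins (- or left out, the last holds). The fingers move at their own pace and stop on an object; the grip force is fixed at half the most. Time passes only in rows, so rows that repeat a pose let the fingers close. It gives the time, the measured TCP pose, the force and the opening at its end, in the units of the state.
- get_obs(): the state, without advancing time (a new reading comes with each control period).
- snapshot(name): name is "scene" or "side" or "wrist"; returns a dict with "pixels" (480x640x3 uint8, red, green, blue), "depth" (480x640 float32, m along the optical axis (not along the pixel's ray), 0 where there is no reading), "fx", "fy", "cx", "cy" (pixels), "pose" (4x4, takes a point from camera to world coordinates); the wrist camera has in their place "tool_from_camera" (4x4, takes a point from camera to tool coordinates, whose origin is the TCP and whose axes are the tool frame's). Camera axes: x right, y down, z forward; pixel columns grow to the right and rows downward; lengths in m; the calibration is good to about 2 mm. The wrist camera is an equidistant fisheye: a pixel r from the principal point sees the ray r / f radians off the axis. A picture is of the moment at which its call begins: read the wrist's pose just before it.
- close_job(): hands the job in, once; it reports no verdict.
The state is a dict: "clock": time; "joint_pos": joint angles; "qvel": joint speeds; "tau": joint torques, N m; "tool_pos": TCP position; "orientation": TCP orientation; "force": force on the tool from outside, world axes, zero at the start; "moment": the same for the moment, N m; "opening": finger opening in m.
Only numpy, scipy, OpenCV 4.12 (cv2) and the standard library are available. Lean on these libraries where they do the work, as an engineer would, in place of code of your own. Each camera call takes 0.05 s, during which the arm holds its last target. There are 200 camera calls.

## Task

Put the two new supplies standing on the flattened cardboard away in the supply rack of pine boards and black steel, each on the tier whose headroom suits its height: the tall cleaner bottle on the upper, high tier and the short tub on the lower, low tier, so the high one stays free for bottles. Leave each standing upright on its board under the board above, wholly on the wood with nothing sticking out over the front, and let go of it. Do not shift or knock over the stock in the rack or the other things on the cardboard.

Things in the scene. Friction and masses are not known exactly. Their poses are not given: they have to be found in the camera images.
- bottle_center (a point): New tall cleaner bottle, white plastic with a paper label and grey cap, 160 mm tall; straight round body 52 mm across from its foot to 112 mm up, then a shoulder and a cap 29 mm across. About 0.26 kg, loose, standing on the cardboard sheet. Point on its axis half-way up (80 mm above its foot), z along its axis upward.
- tub_center (a point): New short tub, white plastic, 62 mm tall: round body 50 mm across up to 46 mm, then a grey lid 52 mm across. About 0.15 kg, loose, standing on the cardboard sheet. Point on its axis half-way up (31 mm above its foot), z up.
- rack: Fixed supply rack, open at front and back: a black square-tube frame, 400 mm high, with 15 mm posts just outside the corners of three boards, each 200 mm deep, 360 mm wide, 15 mm thick, exactly above one another: two of pine and a top one of clear acrylic. A thin rail runs 35 mm above each pine board at the back. Origin under the middle of the front edge, x into the rack.
- upper_tier (a point): Upper, high tier of the rack: point on the top face of the middle board, at the middle of its front edge, 185 mm above the table; x points into the rack (back edge at x = 200 mm), y along the front edge to the left, z up. Headroom from here to the underside of the top board: 200 mm.
- lower_tier (a point): Lower, low tier of the same rack: point on the top face of the bottom board, at the middle of its front edge, same axes; 30 mm above the table. Headroom to the middle board's underside: 140 mm.
- stock_bottle_center (a point): Bottle of the same kind already stocked on the upper tier, near its left or right end; half-way up. Not to be disturbed.
- stock_tub_center (a point): Tub of the same kind already stocked on the lower tier, near its left or right end (the end opposite to the stocked bottle's); half-way up. Not to be disturbed.
- staples: Cardboard box of staples 45 x 75 x 50 mm high, right behind the stocked tub; origin under its centre. Not to be disturbed.
- bowl: White ceramic bowl, 110 mm across, 50 mm high, on the far part of the cardboard sheet; origin under its centre. Not to be disturbed.
- tape: Brown roll of packing tape lying flat on the far part of the sheet, 96 mm across, 45 mm high; origin under its centre. Not to be disturbed.
- cutter: Black box cutter lying flat across the near edge of the sheet, about 135 mm long with its blade, 16 mm high; origin under the middle of its handle, y along it. Not to be disturbed.
- sheet: Flattened cardboard carton, fixed to the table, 360 mm deep x 340 mm wide, 3 mm thick, on which the delivery stands; origin under its centre. It lies beside the rack, to the left seen from the robot.
Things that resemble listed ones, but are neither listed nor needed, are in the scene too. What is shaped like the part that bears tub_center but turquoise is not meant.

How it is judged (in metres and radians):
At the end, for the whole second after the job is handed in: The new bottle stands upright (within 0.1 rad) and at rest on the upper tier's board and the new tub likewise on the lower tier's, foot on the wood, each under the board above with at most about 5 mm of its round body over the front edge; both are released (x of bottle_center in the frame of upper_tier between 0.021 and 0.18 m and y of bottle_center in the frame of upper_tier between -0.18 and 0.18 m and z of bottle_center in the frame of upper_tier between 0.074 and 0.086 m and angle between each of bottle_center, tub_center's own z axis and vertical below 0.1 rad and x of tub_center in the frame of lower_tier between 0.021 and 0.18 m and y of tub_center in the frame of lower_tier between -0.18 and 0.18 m and z of tub_center in the frame of lower_tier between 0.025 and 0.037 m and linear speed of each of bottle, tub below 0.02 m/s); the robot touches nothing.
It fails at once if stock in the rack shifted by more than 30 mm or tipped (distance of any of stock_bottle_center, stock_tub_center, staples from where it was at the start of the episode above 0.03 m or angle between any of stock_bottle_center, stock_tub_center's own z axis and vertical above 0.5 rad).
It fails at once if bowl, tape or cutter shifted by more than 40 mm (distance of any of bowl, tape, cutter from where it was at the start of the episode above 0.04 m).
It also fails if it takes over 72 s, if anything falls off the work surface, if the arm or the gripper's body presses on something with over 40 N, if the wrist force passes 120 N, or if a joint passes its speed limit or range.

## Working session

There is one attempt and no reset: what is moved stays moved. The work goes in short steps, Python scripts to look and compute and a shell command to move; the robot and the scene stay as the last step left them, time stands still between calls to the robot, and variables do not carry over. Pictures are saved under pics/ and viewed, about 8 in all and at most 12, crops included, and the job is handed in when it is done.

```bash
mkdir -p pics; python3 - <<'E'
from plant import *
import cv2,numpy as np
print(get_obs())
for n in ("scene","side"):
    s=snapshot(n); np.savez(f"pics/{n}0.npz",**s); cv2.imwrite(f"pics/{n}0.png",s["pixels"][:,:,::-1]); print(n,s["fx"],s["cx"],s["cy"],np.round(s["pose"],3).tolist())
E
```

```text
{'clock': 0.0, 'joint_pos': array([ 9.22516904e+01,  2.05897041e+01,  6.35143043e-01, -2.35374590e-02,
       -7.01354874e+01, -1.65068311e+01]), 'qvel': array([-0.0446509 ,  0.07015122,  0.01764744, -0.00494916, -0.09454756,
        0.03250522]), 'tau': array([-1.03747429e-04, -5.82715166e+01,  2.93062019e+01,  6.99736163e+00,
        6.87495005e-03, -1.51219219e-04]), 'tool_pos': array([0.16609705, 0.65374343, 0.22564188]), 'orientation': array([-1.79995627e+02, -9.26248528e-02, -1.04263160e+02]), 'force': array([-0.46084714,  0.39975329,  0.1593399 ]), 'moment': array([0.03805281, 0.00364468, 0.03443683]), 'opening': 0.08750153975705101}
scene 542.8535827724392 319.77909168520137 235.69320088743387 [[-0.934, -0.343, 0.104, 0.402], [-0.358, 0.891, -0.28, 0.317], [0.003, -0.299, -0.954, 1.359], [0.0, 0.0, 0.0, 1.0]]
side 585.0908061656332 315.3400694816827 238.3860208738204 [[-0.827, -0.348, 0.442, 0.033], [-0.563, 0.509, -0.651, 0.711], [0.002, -0.787, -0.617, 0.901], [0.0, 0.0, 0.0, 1.0]]
```

View pics/scene0.png

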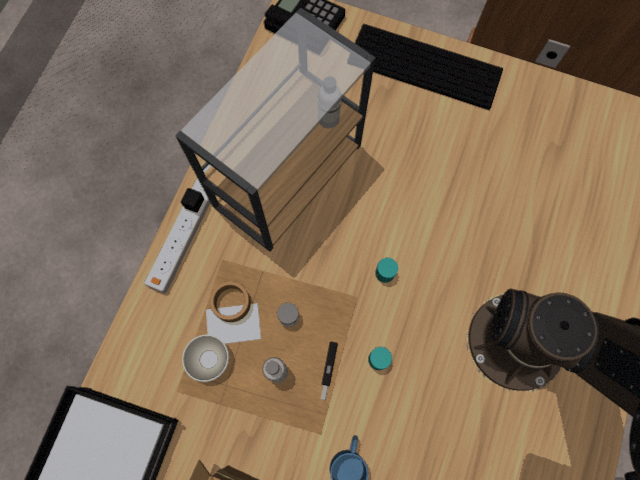

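View pics/side0.png

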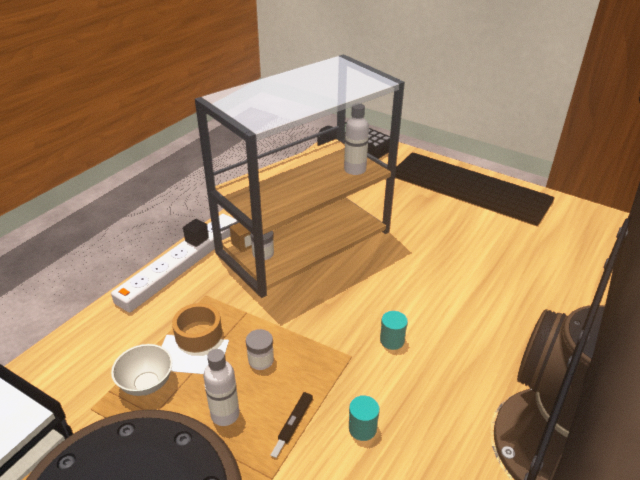

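Scene view: bottle cap is near (274,366), the tub lid near (288,311), and the rack's top corners near (255,187), (372,65), (300,15) and (182,132). The stocked bottle is at the right end (330,100), and the stocked tub and staples are at the left end in the side view (262,243). The turquoise decoys are at (387,268) and (380,358).

```bash
cat > h.py <<'E'
import numpy as np,cv2
def load(n): return dict(np.load(f"pics/{n}.npz"))
def ray(s,u,v,z):
    P=s["pose"]; d=P[:3,:3]@np.array([(u-s["cx"])/s["fx"],(v-s["cy"])/s["fy"],1]); o=P[:3,3]
    return o+d*(z-o[2])/d[2]
def cloud(s):
    d=s["depth"]; v,u=np.mgrid[:480,:640]
    p=np.stack([(u-s["cx"])/s["fx"]*d,(v-s["cy"])/s["fy"]*d,d],-1)@s["pose"][:3,:3].T+s["pose"][:3,3]
    p[d==0]=np.nan; return p
def circ(p):
    A=np.c_[2*p,np.ones(len(p))]; x=np.linalg.lstsq(A,(p**2).sum(1),rcond=None)[0]; return x[:2],np.sqrt(x[2]+x[0]**2+x[1]**2)
E
python3 - <<'E'
from h import *
for n in ("scene0","side0"):
    s=load(n); c=cloud(s); print(n)
    L={"scene0":dict(bot=(274,366),tub=(288,311)),"side0":dict(bot=(222,385),tub=(260,350))}[n]
    for k,(u,v) in L.items():
        q=c[v-50:v+50,u-40:u+40].reshape(-1,3); q=q[~np.isnan(q[:,0])]
        ctr=ray(s,u,v,.06 if k=="tub" else (.163 if n=="scene0" else .08))[:2]
        q=q[np.hypot(*(q[:,:2]-ctr).T)<.05]
        print(k,"ray",ctr.round(4),"max z",np.percentile(q[:,2],99).round(4))
        for lo,hi in ([(.02,.045),(.058,.07)] if k=="tub" else [(.03,.11),(.15,.17)]):
            b=q[(q[:,2]>lo)&(q[:,2]<hi)]
            if len(b)>20: (x,r)=circ(b[:,:2]); print("  ",lo,hi,len(b),"circ",x.round(4),r.round(4),"mean",b.mean(0).round(4),"min/max",b.min(0).round(3),b.max(0).round(3))
s=load("scene0");
P=np.array([ray(s,u,v,.4) for u,v in [(255,187),(372,65),(300,15),(182,132)]])
print("corners FL FR BR BL",P[:,:2].round(3).tolist(),[np.linalg.norm(P[i]-P[i-1]).round(3) for i in range(4)])
# rack from depth: black points in height 0.38-.41
c=cloud(s); m=(c[...,2]>.385)&(c[...,2]<.412)&(s["pixels"].max(-1)<70)&(np.arange(640)<400)&(np.arange(480)[:,None]<260)
r=cv2.minAreaRect((c[m][:,:2]*1000).astype(np.float32)); print("top rect",r,cv2.boxPoints(r).round(0).tolist(),m.sum())
# clutter by plane
for k,(u,v,z) in dict(bowl=(206,359,.05),tape=(230,302,.045),cut=(331,355,.015),cuttip=(323,396,.01),cutend=(333,343,.015),turq1=(387,267,.06),turq2=(380,357,.06),stockb=(329,85,.345)).items(): print(k,ray(s,u,v,z).round(3))
E
```

```text
scene0
bot ray [0.5188 0.2752] max z 0.1662
   0.03 0.11 55 circ [0.5233 0.2789] 0.0261 mean [0.5022 0.2846 0.0773] min/max [0.497 0.259 0.032] [0.522 0.305 0.109]
   0.15 0.17 146 circ [0.5225 0.279 ] 0.0102 mean [0.5224 0.279  0.1632] min/max [0.509 0.266 0.156] [0.536 0.293 0.17 ]
tub ray [0.5467 0.1405] max z 0.07
   0.02 0.045 31 circ [0.5472 0.1454] 0.0253 mean [0.5332 0.16   0.0312] min/max [0.522 0.134 0.02 ] [0.559 0.171 0.044]
   0.058 0.07 348 circ [0.5466 0.1458] 0.0182 mean [0.5464 0.1459 0.0654] min/max [0.521 0.121 0.058] [0.572 0.172 0.07 ]
side0
bot ray [0.5238 0.2736] max z 0.1654
   0.03 0.11 887 circ [0.5222 0.2789] 0.0254 mean [0.5075 0.2921 0.0715] min/max [0.495 0.259 0.03 ] [0.541 0.306 0.11 ]
   0.15 0.17 276 circ [0.521 0.28 ] 0.011 mean [0.5196 0.2813 0.1616] min/max [0.508 0.265 0.15 ] [0.537 0.294 0.168]
tub ray [0.5307 0.1618] max z 0.0686
   0.02 0.045 225 circ [0.546  0.1456] 0.0242 mean [0.533  0.1593 0.0323] min/max [0.52  0.128 0.02 ] [0.563 0.172 0.045]
   0.058 0.07 497 circ [0.5446 0.1468] 0.0192 mean [0.5437 0.1477 0.0656] min/max [0.52  0.119 0.058] [0.572 0.173 0.069]
corners FL FR BR BL [[0.656, -0.011], [0.538, -0.345], [0.721, -0.407], [0.836, -0.066]] [np.float64(0.188), np.float64(0.355), np.float64(0.193), np.float64(0.359)]
top rect ((692.51953125, -210.3988800048828), (392.42218017578125, 202.65576171875), 72.43680572509766) [[537.0, -367.0], [730.0, -428.0], [848.0, -54.0], [655.0, 7.0]] 1301
bowl [0.686 0.314 0.05 ]
tape [0.689 0.169 0.045]
cut [0.414 0.196 0.015]
cuttip [0.398 0.292 0.01 ]
cutend [0.42  0.168 0.015]
turq1 [ 0.36  -0.048  0.06 ]
turq2 [0.305 0.164 0.06 ]
stockb [ 0.615 -0.303  0.345]
```

```bash
python3 - <<'E'
from plant import *
from h import *
w=snapshot("wrist"); print(w["tool_from_camera"].round(3).tolist())
a=np.deg2rad(-17.6); ex=np.array([np.cos(a),np.sin(a)]); ey=np.array([-ex[1],ex[0]]); o=np.array([.6925,-.2104])-.1*ex
for n in ("scene0","side0"):
    s=load(n); c=cloud(s).reshape(-1,3); c=c[~np.isnan(c[:,0])]
    q=np.c_[(c[:,:2]-o)@ex,(c[:,:2]-o)@ey,c[:,2]]
    for nm,lo,hi in (("mid",.172,.195),("bot",.018,.04),("top",.385,.41)):
        b=q[(q[:,2]>lo)&(q[:,2]<hi)&(abs(q[:,1])<.15)&(abs(q[:,0])<.25)]
        if len(b)<20: print(n,nm,len(b));continue
        # front edge per y bin
        e=[(yy,b[abs(b[:,1]-yy)<.02][:,0].min().round(3)) for yy in (-.12,-.06,0,.06,.12) if (abs(b[:,1]-yy)<.02).any()]
        print(n,nm,len(b),"z",np.percentile(b[:,2],[5,50,95]).round(4),"front",e)
    for nm,lo,hi in (("upper stock",.21,.36),("lower stock",.04,.12)):
        b=q[(q[:,2]>lo)&(q[:,2]<hi)&(abs(q[:,1])<.165)&(q[:,0]>.01)&(q[:,0]<.18)]
        if len(b): print(n,nm,len(b),b.min(0).round(3),b.max(0).round(3),b.mean(0).round(3))
print("origin",o.round(4))
E
```

```text
[[1.0, -0.0, -0.001, 0.001], [0.0, 0.953, 0.302, -0.082], [0.001, -0.302, 0.953, -0.159], [0.0, 0.0, 0.0, 1.0]]
scene0 mid 3308 z [0.1807 0.1856 0.1896] front [(-0.12, np.float64(-0.001)), (-0.06, np.float64(-0.001)), (0, np.float64(-0.001)), (0.06, np.float64(-0.001)), (0.12, np.float64(-0.001))]
scene0 bot 1725 z [0.0246 0.0306 0.0353] front [(-0.12, np.float64(-0.001)), (-0.06, np.float64(-0.001)), (0, np.float64(-0.0)), (0.06, np.float64(-0.25)), (0.12, np.float64(-0.001))]
scene0 top 13231 z [0.3975 0.4007 0.4037] front [(-0.12, np.float64(-0.002)), (-0.06, np.float64(-0.001)), (0, np.float64(-0.002)), (0.06, np.float64(-0.002)), (0.12, np.float64(-0.001))]
scene0 upper stock 212 [ 0.032 -0.134  0.211] [ 0.06  -0.092  0.29 ] [ 0.039 -0.108  0.245]
side0 mid 6130 z [0.1809 0.1865 0.189 ] front [(-0.12, np.float64(-0.003)), (-0.06, np.float64(-0.004)), (0, np.float64(-0.003)), (0.06, np.float64(-0.004)), (0.12, np.float64(-0.004))]
side0 bot 4853 z [0.0256 0.0315 0.035 ] front [(-0.12, np.float64(-0.004)), (-0.06, np.float64(-0.003)), (0, np.float64(-0.004)), (0.06, np.float64(-0.249)), (0.12, np.float64(-0.003))]
side0 top 6740 z [0.3937 0.4015 0.4032] front [(-0.12, np.float64(-0.004)), (-0.06, np.float64(-0.004)), (0, np.float64(-0.005)), (0.06, np.float64(-0.004)), (0.12, np.float64(-0.003))]
side0 upper stock 1221 [ 0.029 -0.14   0.21 ] [ 0.077 -0.092  0.349] [ 0.046 -0.108  0.278]
side0 lower stock 706 [0.066 0.102 0.04 ] [0.176 0.165 0.097] [0.117 0.141 0.069]
origin [ 0.5972 -0.1802]
```

```bash
python3 -m pendant '[[[0,0,100,0,0,-60],[0,0,120,0,0,-60],[40,-60,150,0,0,-60],[80,-120,170,0,0,-60],[120,-180,170,0,0,-60],[140,-215,170,0,0,-60],[140,-215,170,0,0,-60],[140,-215,170,0,0,-60]]]' -1
```

```text
clock: 1.15
tool_pos: [0.3066, 0.4385, 0.397]
orientation: [179.9, 0.0, -164.3]
force: [-0.2, 0.0, 0.0]
opening: 0.0874
```

```bash
python3 -m pendant '[[[50,-80,20,0,0,102],[100,-150,20,0,0,102],[133,-203,20,0,0,102],[133,-203,20,0,0,102],[133,-203,20,0,0,102],[133,-203,20,0,0,102],[133,-203,20,0,0,102],[133,-203,20,0,0,102],[133,-203,20,0,0,102],[133,-203,20,0,0,102]]]'; python3 -m pendant '[[[0,0,0,28,-53,0],[0,0,0,28,-53,0],[0,0,0,28,-53,0],[0,0,0,28,-53,0],[0,0,0,28,-53,0],[0,0,0,28,-53,0],[0,0,0,28,-53,0]]]'; python3 -c "from plant import *;o=get_obs();print(o['joint_pos'].round(1),o['tool_pos'],o['orientation'])"
```

```text
clock: 2.4
tool_pos: [0.4391, 0.2377, 0.4158]
orientation: [179.9, -0.0, -61.8]
force: [-0.8, 0.0, -0.3]
opening: 0.0876
clock: 3.28
tool_pos: [0.4497, 0.2351, 0.4577]
orientation: [-122.8, 0.3, -62.0]
force: [0.6, -0.8, -1.5]
opening: 0.0874
[ 51.3 -32.3 -58.1  65.5 -21.2  12.7] [0.44965223 0.23514874 0.45765239] [-122.78404223    0.32861357  -61.95951436]
```

```bash
cat > fk.py <<'E'
import numpy as np
from scipy.spatial.transform import Rotation as R
from scipy.optimize import least_squares
def fk(q,p):
    a1,h,L2,e,L3,Lt=p; q=np.deg2rad(q)
    A=R.from_euler('z',q[0]); B=A*R.from_euler('y',q[1]); C=A*R.from_euler('y',q[1]-q[2])
    D=C*R.from_euler('x',S[0]*q[3]); E=D*R.from_euler('y',-q[4])
    F=E*R.from_euler('x',S[1]*q[5])
    x=A.apply([a1,0,h])+B.apply([0,0,L2])+C.apply([L3,0,e])+E.apply([Lt,0,0])
    T=F*R.from_matrix(np.array([[0,0,1],[0,1,0],[-1,0,0]]).T.T)  # tool z=link x
    return x,T
S=[1,1]
E
python3 - <<'E'
import fk as F, numpy as np
from scipy.optimize import least_squares
from scipy.spatial.transform import Rotation as R
d=[([92.2517,20.59,.635,-.0235,-70.1355,-16.507],[.16610,.65374,.22564],[-180,-.09,-104.263]),([51.3,-32.3,-58.1,65.5,-21.2,12.7],[.44965,.23515,.45765],[-122.784,.3286,-61.96])]
for S in ([1,1],[1,-1],[-1,1],[-1,-1]):
    F.S=S
    f=lambda p:np.r_[np.concatenate([F.fk(q,p)[0]-np.array(x) for q,x,_ in d]),.01*(p-[.04,.33,.445,.04,.44,.28])]
    r=least_squares(f,[.04,.33,.445,.04,.44,.28])
    print(S,r.x.round(3),np.abs(r.fun[:6]).max().round(4))
    for q,x,o in d: print("   ",(F.fk(q,r.x)[1].inv()*R.from_euler('xyz',o,degrees=True)).as_euler('xyz',degrees=True).round(1))
E
```

```text
[1, 1] [ 5.115  0.806 -0.373 -2.236 -3.805 -0.582] 0.1917
    [-0.  0. 33.]
    [  10.3   37.2 -149.8]
[1, -1] [ 5.115  0.806 -0.373 -2.236 -3.805 -0.582] 0.1917
    [-0.  0.  0.]
    [  10.3   37.2 -124.4]
[-1, 1] [ 0.484  0.385  0.725 -0.234 -0.013  0.622] 0.1917
    [-0. -0. 33.]
    [ -0.    0.  -25.4]
[-1, -1] [ 0.484  0.385  0.725 -0.234 -0.013  0.622] 0.1917
    [-0. -0. -0.]
    [-0.  0. -0.]
```

```bash
J(){ python3 -c "
from plant import *;import json
o=get_obs();r=[o['joint_pos'].tolist(),o['tool_pos'].tolist(),o['orientation'].tolist()];print(o['joint_pos'].round(1));open('log.txt','a').write(json.dumps(r)+'\n')"; }
J; python3 -m pendant '[[[40,21,-40,0,0,0],[40,21,-40,0,0,0],[40,21,-40,0,0,0]]]';J; python3 -m pendant '[[[40,21,-40,0,0,0],[40,21,-40,0,0,0],[40,21,-40,0,0,0]]]';J; python3 -m pendant '[[[0,0,0,-20,38,0],[0,0,0,-20,38,0],[0,0,0,-20,38,0],[0,0,0,-20,38,0],[0,0,0,-20,38,0]]]';J
cat > fit.py <<'E'
import json,fk as F,numpy as np
from fk import *
d=[json.loads(l) for l in open('log.txt')]+[([92.2517,20.59,.635,-.0235,-70.1355,-16.507],[.16610,.65374,.22564],[-180,-.09,-104.263])]
def fk2(q,p):
    a1,h,L2,e,L3,Lt,dc,de,ex,ey=p; q=np.deg2rad(q)
    A=R.from_euler('z',q[0]); B=A*R.from_euler('y',q[1]); C=A*R.from_euler('y',q[1]-q[2])
    D=C*R.from_euler('x',-q[3]); E=D*R.from_euler('y',-q[4]); G=E*R.from_euler('x',-q[5])
    return A.apply([a1,0,h])+B.apply([0,0,L2])+C.apply([L3,dc,e])+E.apply([Lt,de,ey])+D.apply([0,0,ex]), G*R.from_euler('y',90,degrees=True)
p0=np.array([.04,.33,.4,.04,.44,.28,-.1,-.1,0,0])
if __name__=="__main__":
    f=lambda p:np.r_[np.concatenate([fk2(q,p)[0]-np.array(x) for q,x,_ in d]),.002*(p-p0)]
    r=least_squares(f,p0); print(r.x.round(4)); print(np.abs(r.fun[:-10]).reshape(-1,3).max(1).round(4))
    for q,x,o in d: print((fk2(q,r.x)[1].inv()*R.from_euler('xyz',o,degrees=True)).magnitude().round(3),end=' ')
    np.save('p.npy',r.x)
E
python3 fit.py
```

```text
[ 51.3 -32.3 -58.1  65.5 -21.2  12.7]
clock: 3.65
tool_pos: [0.4936, 0.2568, 0.4296]
orientation: [-124.7, 0.3, -61.9]
force: [-0.3, -0.8, -0.3]
opening: 0.0877
[ 33.8 -24.2 -58.2  80.5  -4.6   6. ]
clock: 4.03
tool_pos: [0.5245, 0.2741, 0.4155]
orientation: [-126.9, 0.4, -61.7]
force: [-0.6, -0.6, 0.5]
opening: 0.0875
[ 29.  -19.1 -55.9  86.1  -0.3   3.1]
clock: 4.65
tool_pos: [0.5194, 0.277, 0.4167]
orientation: [-157.5, 0.1, -62.6]
force: [2.4, -2.0, 1.5]
opening: 0.0872
[ 53.3  -5.9 -14.2  10.9 -61.7  60.6]
[ 0.      0.1988  0.6016  0.      0.4636  0.378  -0.     -0.1918 -0.
  0.    ]
[0. 0. 0. 0. 0.]Traceback (most recent call last):
  File "fit.py", line 13, in <module>
    for q,x,o in d: print((fk2(q,r.x)[1].inv()*R.from_euler('xyz',o,degrees=True)).magnitude().round(3),end=' ')
                          ^^^^^^^^^^^^^^^^^^^^^^^^^^^^^^^^^^^^^^^^^^^^^^^^^^^^^^^^^^^^^^^^^^^^^^^^^^
AttributeError: 'float' object has no attribute 'round'
```

```bash
cat > ik.py <<'E'
from fit import fk2
from fk import *
p=np.load('p.npy') if __import__('os').path.exists('p.npy') else np.array([0,.1988,.6016,0,.4636,.378,0,-.1918,0,0])
lo=np.array([-176.03,-82.01,-58.28,-173.87,-174.79,-173.66]);hi=np.array([176.03,121.73,71.71,95.51,-.11,173.66])
def tool(phi,t,s):  # s=+1: jaw x left (y up); -1: x right (y down, camera on top)
    f,u=np.deg2rad(phi),np.deg2rad(t)
    z=np.array([np.cos(f)*np.cos(u),np.sin(f)*np.cos(u),-np.sin(u)]); x=s*np.array([-np.sin(f),np.cos(f),0])
    return R.from_matrix(np.c_[x,np.cross(z,x),z])
def ik(x,T,q0):
    f=lambda q:np.r_[(fk2(q,p)[0]-x)*10,(T*fk2(q,p)[1].inv()).as_rotvec()]
    r=least_squares(f,np.clip(q0,lo+.2,hi-.2),bounds=(lo,hi),x_scale=30.); return r.x,np.abs(r.fun).max()
def tcp(c,phi,t): return np.array(c)+.019*tool(phi,t,1).as_matrix()[:,2]
E
cat > s.py <<'E'
from ik import *
rng=np.random.default_rng(0)
ex=np.array([np.cos(np.deg2rad(-17.6)),np.sin(np.deg2rad(-17.6))]);ey=np.array([-ex[1],ex[0]]);o=np.array([.5972,-.1802])
P=lambda x,y,z:np.r_[o+x*ex+y*ey,z]
tg={"bottle":((.5225,.279,.083),28),"tub":((.546,.146,.038),15),"rackU":(P(.045,.03,.265),-17.6),"rackL":(P(.045,-.03,.065),-17.6)}
for n,(c,phi) in tg.items():
  for t in (0,15,30,45):
    for s in (-1,1):
      S=[]
      for k in range(30):
        q0=rng.uniform(lo,hi); q0[0]=rng.uniform(-90,90)
        q,e=ik(tcp(c,phi,t),tool(phi,t,s),q0)
        if e<1e-3 and not any(np.abs(q-b).max()<2 for b in S): S.append(q)
      for q in S: print(n,t,s,q.round(0).astype(int).tolist(),"margin",np.minimum(q-lo,hi-q).min().round(1))
E
timeout 500 python3 s.py
```

```text
bottle 0 -1 [-8, 74, -54, -137, -120, -65] margin 3.9
bottle 0 1 [-8, 74, -54, -137, -120, 115] margin 3.9
bottle 30 -1 [-5, 26, -53, -143, -51, -97] margin 4.9
bottle 30 1 [-5, 26, -53, -143, -51, 83] margin 4.9
tub 0 -1 [-23, 85, -52, -131, -125, -57] margin 6.6
tub 0 1 [-23, 85, -52, -131, -125, 123] margin 6.6
tub 45 -1 [-8, 19, -42, -129, -21, -122] margin 15.9
tub 45 1 [-8, 19, -42, -129, -21, 58] margin 15.9
rackU 0 -1 [-44, 27, -54, -153, -82, -94] margin 4.3
rackU 0 1 [-44, 27, -54, -153, -82, 86] margin 4.3
rackU 15 -1 [-40, 9, -45, -146, -42, -110] margin 13.5
rackU 15 1 [-40, 9, -45, -146, -42, 70] margin 13.5
rackL 0 -1 [-52, 65, -47, -144, -108, -77] margin 11.5
rackL 0 1 [-52, 65, -47, -144, -108, 103] margin 11.5
rackL 15 -1 [-51, 48, -50, -147, -82, -86] margin 8.3
rackL 15 1 [-51, 48, -50, -147, -82, 94] margin 8.3
rackL 30 -1 [-47, 30, -44, -144, -46, -101] margin 14.6
rackL 30 1 [-47, 30, -44, -144, -46, 79] margin 14.6
```

```bash
cat > s2.py <<'E'
from ik import *
ex=np.array([np.cos(np.deg2rad(-17.6)),np.sin(np.deg2rad(-17.6))]);ey=np.array([-ex[1],ex[0]]);o=np.array([.5972,-.1802])
P=lambda x,y,z:np.r_[o+x*ex+y*ey,z]
def back(c,phi,b,up): f=np.deg2rad(phi); return np.array(c)+[-b*np.cos(f),-b*np.sin(f),up]
if __name__=="__main__":
  for t in (10,20,30):
   for name,c,cr,phis,seed in (("bottle",(.5225,.279,.083),P(.045,.03,.268),(10,28,45),[-5,35,-53,-143,-70,-90]),("tub",(.546,.146,.038),P(.045,-.03,.068),(0,15,30),[-15,45,-50,-140,-75,-85])):
    for phi in phis:
      q=np.array(seed,float); out=[]
      for lab,x,ph in (("grasp",c,phi),("pre.1",back(c,phi,.1,0.02),phi),("lift",back(c,phi,0,.25 if name=="bottle" else .1),phi)):
        q,e=ik(tcp(x,ph,t),tool(ph,t,-1),q); out.append((lab,q.round(0).astype(int).tolist(),round(float(e),3)))
      print(name,t,phi,out)
    q=np.array([-42,25,-50,-148,-70,-90.]);out=[]
    for lab,x in (("place",cr),("pre",back(cr,-17.6,.15,.01))):
        q,e=ik(tcp(x,-17.6,t),tool(-17.6,t,-1),q); out.append((lab,q.round(0).astype(int).tolist(),round(float(e),3)))
    print("  rack",name,t,out)
E
timeout 500 python3 s2.py
```

```text
bottle 10 10 [('grasp', [-3, 79, -58, -147, -132, -67], 0.176), ('pre.1', [5, 102, -58, -130, -160, -44], 0.265), ('lift', [5, -5, -58, -169, -42, -97], 0.035)]
bottle 10 28 [('grasp', [-11, 62, -58, -139, -104, -70], 0.016), ('pre.1', [-21, 86, -58, -114, -116, -42], 0.109), ('lift', [-2, -7, -44, -128, -38, -129], 0.0)]
bottle 10 45 [('grasp', [-15, 49, -45, -121, -82, -87], 0.0), ('pre.1', [-28, 49, -51, -108, -83, -81], 0.0), ('lift', [-4, -2, -35, -105, -50, -146], 0.0)]
  rack bottle 10 [('place', [-42, 13, -49, -150, -55, -104], 0.0), ('pre', [-54, -5, -58, -132, -52, -117], 0.003)]
tub 10 0 [('grasp', [-17, 89, -58, -144, -138, -61], 0.118), ('pre.1', [-7, 112, -58, -126, -164, -38], 0.179), ('lift', [-22, 77, -58, -135, -130, -60], 0.237)]
tub 10 15 [('grasp', [-25, 78, -58, -135, -115, -59], 0.0), ('pre.1', [-30, 105, -58, -110, -129, -26], 0.091), ('lift', [-30, 46, -58, -131, -89, -80], 0.089)]
tub 10 30 [('grasp', [-31, 62, -47, -120, -90, -73], 0.0), ('pre.1', [-46, 67, -53, -107, -88, -61], 0.0), ('lift', [-30, 39, -50, -119, -79, -92], 0.0)]
  rack tub 10 [('place', [
[... 1746 characters left out ...]
ack bottle 30 [('place', [-19, 1, -25, -106, 0, -163], 0.053), ('pre', [-19, -15, -39, -106, 0, -163], 0.094)]
tub 30 0 [('grasp', [-17, 29, -58, -154, -50, -96], 0.132), ('pre.1', [-17, 11, -58, -137, -30, -115], 0.227), ('lift', [-12, 11, -58, -158, -37, -101], 0.044)]
tub 30 15 [('grasp', [-23, 39, -58, -143, -65, -85], 0.014), ('pre.1', [-31, 23, -58, -123, -50, -102], 0.102), ('lift', [-15, 11, -49, -132, -36, -115], 0.0)]
tub 30 30 [('grasp', [-23, 33, -45, -121, -53, -102], 0.0), ('pre.1', [-36, 29, -52, -109, -57, -100], 0.0), ('lift', [-12, 11, -39, -105, -37, -136], 0.0)]
  rack tub 30 [('place', [-47, 29, -44, -144, -45, -102], 0.0), ('pre', [-62, 27, -58, -132, -56, -95], 0.013)]
```

```bash
cat > s3.py <<'E'
from s2 import *
def wrist(q):
    pp=p.copy(); pp[5]=0; a=fk2(q,pp)[0]; pp[7]=0; return a,fk2(q,pp)[0]   # on tool axis, forearm end
def run(name,W,q,t,s=-1,n=6):
    q=np.array(q,float)
    for i,(lab,c,phi) in enumerate(W):
        c=np.array(c); m=9;E=0;
        if i==0: q,E=ik(tcp(c,phi,t),tool(phi,t,s),q)
        else:
            c0,p0=W[i-1][1],W[i-1][2]
            for k in range(1,n+1):
                a=k/n; q1,e=ik(tcp(np.array(c0)*(1-a)+c*a,p0*(1-a)+phi*a,t),tool(p0*(1-a)+phi*a,t,s),q)
                E=max(E,e); m=min(m,np.minimum(q1-lo,hi-q1).min()); J=np.abs(q1-q).max(); q=q1
        a,b=wrist(q)
        print(name,lab,q.round(0).astype(int).tolist(),"err",round(float(E),4),"marg",round(float(m),1),"wr",a.round(2),b.round(2))
        if i==0: qs=q
    return qs
if __name__=="__main__":
    B=np.array([.5225,.279,.083]); T=np.array([.546,.146,.038])
    for t,pg,pr in ((15,45,-10),(20,45,-10),(20,55,-5)):
        print(t,pg,pr)
        r=P(.045,.03,.275)
        run("B",[("grasp",B,pg),("pre",back(B,pg,.1,0),pg),("grasp",B,pg),("lift",B+[0,0,.12],pg),("mid",[.50,.05,.25],15),("rpre",back(r,pr,.13,.01),pr),("place",r,pr),("ret",back(r,pr,.13,0),pr),("mid",[.50,0.0,.28],20)],[-12,40,-45,-121,-70,-95],t)
    for t,pg,pr in ((25,35,-5),(25,45,0)):
        print(t,pg,pr)
        r=P(.045,-.03,.075)
        run("T",[("grasp",T,pg),("pre",back(T,pg,.1,0.02),pg),("pre2",back(T,pg,.1,0.2),pg),("grasp",T,pg),("lift",T+[0,0,.08],pg),("rpre",back(r,pr,.13,.02),pr),("place",r,pr),("ret",back(r,pr,.12,0),pr)],[-29,40,-47,-122,-65,-95],t)
E
timeout 550 python3 s3.py
```

```text
15 45 -10
B grasp [-14, 42, -45, -121, -73, -93] err 0.0 marg 9.0 wr [0.28 0.03 0.18] [ 0.41 -0.1   0.19]
B pre [-28, 46, -50, -109, -77, -83] err 0.0 marg 7.8 wr [ 0.21 -0.04  0.18] [ 0.34 -0.18  0.15]
B grasp [-14, 42, -45, -121, -73, -93] err 0.0 marg 8.5 wr [0.28 0.03 0.18] [ 0.41 -0.1   0.19]
B lift [-9, 15, -41, -113, -58, -122] err 0.0 marg 9.0 wr [0.28 0.03 0.3 ] [ 0.41 -0.06  0.39]
B mid [-35, -4, -49, -109, -52, -134] err 0.0 marg 9.0 wr [ 0.17 -0.04  0.34] [ 0.23 -0.16  0.47]
B rpre [-47, -8, -45, -113, -39, -140] err 0.0 marg 9.0 wr [ 0.18 -0.08  0.38] [ 0.2  -0.21  0.52]
B place [-40, 7, -37, -128, -39, -126] err 0.0 marg 9.0 wr [ 0.31 -0.1   0.37] [ 0.31 -0.26  0.48]
B ret [-49, -6, -46, -115, -42, -137] err 0.0 marg 9.0 wr [ 0.18 -0.08  0.37] [ 0.19 -0.22  0.5 ]
B mid [-39, -5, -41, -95, -56, -147] err 0.0 marg 9.0 wr [ 0.17 -0.12  0.37] [ 0.25 -0.2   0.53]
20 45 -10
B grasp [-11, 35, -44, -120, -64, -100] err 0.0 marg 9.0 wr [0.28 0.04 0.21] [ 0.43 -0.08  0.24]
B pre [-25, 37, -50, -109, -69, -93] err 0.0 marg 8.4 wr [ 0.21 -0.03  0.21] [ 0.35 -0.16  0.21]
B grasp [-1
[... 2452 characters left out ...]
0.19  0.25]
T pre [-34, 32, -39, -92, -63, -112] err 0.0 marg 9.0 wr [ 0.25 -0.15  0.21] [ 0.39 -0.26  0.27]
T pre2 [-24, 0, -33, -78, -60, -155] err 0.0 marg 9.0 wr [ 0.25 -0.15  0.39] [ 0.36 -0.16  0.55]
T grasp [-22, 35, -35, -103, -59, -111] err 0.0 marg 9.0 wr [ 0.32 -0.08  0.19] [ 0.46 -0.19  0.25]
T lift [-19, 21, -34, -96, -55, -129] err 0.0 marg 9.0 wr [ 0.32 -0.08  0.27] [ 0.46 -0.15  0.38]
T rpre [-62, 25, -40, -105, -56, -117] err 0.0 marg 9.0 wr [ 0.18 -0.22  0.25] [ 0.21 -0.39  0.32]
T place [-49, 30, -32, -116, -49, -118] err 0.0 marg 9.0 wr [ 0.31 -0.22  0.23] [ 0.34 -0.39  0.31]
T ret [-62, 29, -40, -108, -57, -112] err 0.0 marg 9.0 wr [ 0.19 -0.22  0.23] [ 0.22 -0.4   0.29]
```

```bash
cat > rows.py <<'E'
from s3 import *
import sys
def joint_rows(qa,qb,n):
    prev=None
    for c in range(0,n,10):
        x0,T0=fk2(qa+(qb-qa)*c/n,p); print("call")
        for k in range(c+1,min(c+10,n)+1):
            q=qa+(qb-qa)*k/n; x,T=fk2(q,p); l=T if prev is None else prev
            st=np.rad2deg((T*l.inv()).magnitude()); prev=T
            print([*((x-x0)*1000).round().astype(int).tolist(),*np.rad2deg((T*T0.inv()).as_rotvec()).round().astype(int).tolist()],"step",round(st,1),"tcp",x.round(3),"wr",wrist(q)[1].round(2),wrist(q)[0].round(2))
def cart(c,phi,t,s=-1):
    from plant import get_obs
    o=get_obs(); x=tcp(c,phi,t); T=tool(phi,t,s); T0=R.from_euler('xyz',o['orientation'],degrees=True)
    return [*((x-o['tool_pos'])*1000).round(1).tolist(),*np.rad2deg((T*T0.inv()).as_rotvec()).round(1).tolist()]
E
python3 - <<'E'
from rows import *
from plant import get_obs
B=np.array([.5225,.279,.083])
c=back(B,45,.12,.2)
q=np.array([-21,15,-42,-95,-60,-120.])
q,e=ik(tcp(c,45,20),tool(45,20,-1),q); print(q.round(1),e)
joint_rows(get_obs()["joint_pos"],q,20)
E
```

```text
[  -9.   -11.6  -38.8  -86.2  -49.6 -160.7] 9.697798120100742e-14
call
[-11, -19, -29, 6, 6, -14] step 0.0 tcp [0.508 0.258 0.388] wr [0.25 0.3  0.72] [0.4  0.18 0.74]
[-24, -35, -55, 12, 12, -28] step 16.6 tcp [0.495 0.242 0.362] wr [0.26 0.28 0.71] [0.41 0.15 0.72]
[-38, -49, -79, 17, 18, -43] step 16.7 tcp [0.482 0.228 0.338] wr [0.28 0.27 0.71] [0.41 0.13 0.69]
[-52, -60, -100, 23, 25, -58] step 16.8 tcp [0.467 0.217 0.316] wr [0.29 0.25 0.7 ] [0.41 0.1  0.67]
[-67, -68, -119, 27, 31, -73] step 16.9 tcp [0.452 0.209 0.297] wr [0.3  0.23 0.69] [0.4  0.08 0.65]
[-81, -74, -136, 32, 38, -88] step 17.0 tcp [0.438 0.203 0.281] wr [0.3  0.21 0.68] [0.4  0.05 0.62]
[-95, -77, -150, 36, 45, -103] step 17.0 tcp [0.425 0.2   0.267] wr [0.31 0.19 0.68] [0.39 0.03 0.6 ]
[-106, -78, -161, 39, 52, -118] step 17.1 tcp [0.413 0.199 0.255] wr [0.32 0.17 0.67] [0.38 0.01 0.58]
[-117, -77, -170, 42, 60, -133] step 17.1 tcp [0.403 0.2   0.247] wr [0.32 0.15 0.66] [ 0.36 -0.01  0.56]
[-125, -74, -177, 44, 68, -148] step 17.1 tcp [0.395 0.203 0.24 ] wr [0.32 0.13 0.65] [ 0.35 -0.02  0.54]
call
[-6, 3,
[... 297 characters left out ...]
 -5, 24, 37, -52] step 17.1 tcp [0.387 0.218 0.235] wr [0.32 0.06 0.62] [ 0.28 -0.06  0.47]
[-2, 19, -1, 31, 48, -64] step 17.1 tcp [0.392 0.221 0.239] wr [0.32 0.04 0.61] [ 0.27 -0.06  0.46]
[5, 20, 4, 39, 58, -74] step 17.0 tcp [0.4   0.223 0.244] wr [0.32 0.02 0.61] [ 0.25 -0.06  0.44]
[15, 20, 10, 47, 70, -84] step 17.0 tcp [0.41  0.223 0.25 ] wr [0.31 0.   0.6 ] [ 0.24 -0.06  0.43]
[27, 17, 18, 55, 82, -93] step 16.9 tcp [0.421 0.22  0.258] wr [ 0.3  -0.01  0.59] [ 0.22 -0.06  0.42]
[41, 12, 27, 64, 95, -100] step 16.9 tcp [0.435 0.215 0.267] wr [ 0.3  -0.03  0.58] [ 0.21 -0.05  0.41]
[56, 4, 37, 74, 108, -105] step 16.8 tcp [0.45  0.207 0.277] wr [ 0.29 -0.05  0.58] [ 0.2  -0.04  0.41]
```

```bash
python3 - <<'E' | sed 's/step.*//'
from rows import *
from plant import get_obs
q=np.array([-9.,-11.6,-38.8,-86.2,-49.6,-160.7])
joint_rows(get_obs()["joint_pos"],q,40)
E
```

```text
call
[-5, -10, -15, 3, 3, -7] 
[-11, -19, -29, 6, 6, -14] 
[-17, -28, -42, 9, 9, -21] 
[-24, -35, -55, 12, 12, -28] 
[-31, -43, -67, 15, 15, -36] 
[-38, -49, -79, 17, 18, -43] 
[-45, -55, -90, 20, 22, -50] 
[-52, -60, -100, 23, 25, -58] 
[-60, -64, -110, 25, 28, -65] 
[-67, -68, -119, 27, 31, -73] 
call
[-7, -3, -9, 2, 4, -7] 
[-14, -6, -16, 5, 7, -15] 
[-21, -7, -24, 7, 11, -22] 
[-27, -9, -30, 10, 15, -29] 
[-34, -9, -36, 12, 19, -36] 
[-39, -10, -42, 14, 23, -43] 
[-45, -9, -46, 17, 27, -51] 
[-50, -9, -51, 19, 31, -58] 
[-54, -8, -54, 21, 35, -65] 
[-58, -6, -57, 24, 40, -72] 
call
[-3, 2, -2, 3, 4, -7] 
[-6, 3, -4, 6, 9, -14] 
[-8, 5, -6, 8, 13, -20] 
[-9, 8, -6, 11, 18, -27] 
[-9, 10, -7, 14, 23, -33] 
[-9, 12, -7, 18, 28, -40] 
[-9, 14, -6, 21, 32, -46] 
[-7, 16, -5, 24, 37, -52] 
[-5, 17, -3, 28, 42, -58] 
[-2, 19, -1, 31, 48, -64] 
call
[3, 1, 2, 4, 5, -6] 
[8, 2, 5, 8, 9, -12] 
[12, 2, 8, 13, 14, -17] 
[17, 1, 12, 17, 19, -23] 
[23, 0, 15, 22, 23, -28] 
[29, -1, 20, 27, 28, -33] 
[36, -4, 24, 32, 32, -38] 
[43, -7, 28, 37, 37, -43] 
[51, -10, 33, 43, 41, -48] 
[58, -15, 38, 48, 46, -52]
```

```bash
python3 -m pendant '[[[-5,-10,-15,3,3,-7],[-11,-19,-29,6,6,-14],[-17,-28,-42,9,9,-21],[-24,-35,-55,12,12,-28],[-31,-43,-67,15,15,-36],[-38,-49,-79,17,18,-43],[-45,-55,-90,20,22,-50],[-52,-60,-100,23,25,-58],[-60,-64,-110,25,28,-65],[-67,-68,-119,27,31,-73]]]' -1
python3 -m pendant '[[[-7,-3,-9,2,4,-7],[-14,-6,-16,5,7,-15],[-21,-7,-24,7,11,-22],[-27,-9,-30,10,15,-29],[-34,-9,-36,12,19,-36],[-39,-10,-42,14,23,-43],[-45,-9,-46,17,27,-51],[-50,-9,-51,19,31,-58],[-54,-8,-54,21,35,-65],[-58,-6,-57,24,40,-72]]]'
python3 -c "
from plant import *
print(get_obs()['joint_pos'].round(1))"
python3 -m pendant '[[[-3,2,-2,3,4,-7],[-6,3,-4,6,9,-14],[-8,5,-6,8,13,-20],[-9,8,-6,11,18,-27],[-9,10,-7,14,23,-33],[-9,12,-7,18,28,-40],[-9,14,-6,21,32,-46],[-7,16,-5,24,37,-52],[-5,17,-3,28,42,-58],[-2,19,-1,31,48,-64]]]'
python3 -m pendant '[[[3,1,2,4,5,-6],[8,2,5,8,9,-12],[12,2,8,13,14,-17],[17,1,12,17,19,-23],[23,0,15,22,23,-28],[29,-1,20,27,28,-33],[36,-4,24,32,32,-38],[43,-7,28,37,37,-43],[51,-10,33,43,41,-48],[58,-15,38,48,46,-52]]]'
python3 -c "
from rows import *
from plant import *
o=get_obs();print(o['joint_pos'].round(1),o['orientation'],o['force'])
B=np.array([.5225,.279,.083])
print(cart(back(B,45,.12,.2),45,20),cart(back(B,45,.1,.0),45,20),cart(B,45,20))
T0=R.from_euler('xyz',o['orientation'],degrees=True); print('z',T0.as_matrix()[:,2].round(3))"
```

```text
clock: 5.9
tool_pos: [0.4552, 0.207, 0.2969]
orientation: [168.2, 17.7, -144.8]
force: [-0.4, 0.3, -0.9]
opening: 0.0878
clock: 7.15
tool_pos: [0.3976, 0.202, 0.2408]
orientation: [147.9, -21.1, 140.1]
force: [-0.6, 0.0, -0.9]
opening: 0.0877
[ 20.6  -7.6 -25.3 -38.7 -57.5 -49.5]
clock: 8.4
tool_pos: [0.3961, 0.2209, 0.2401]
orientation: [-153.4, -50.6, 33.2]
force: [-0.2, -1.5, 0.9]
opening: 0.0877
clock: 9.65
tool_pos: [0.4546, 0.2061, 0.2784]
orientation: [-109.8, 1.5, -45.9]
force: [0.4, -0.5, 0.1]
opening: 0.0876
[  -9.1  -11.4  -38.6  -86.5  -49.4 -162.2] [-109.77142703    1.54538662  -45.92854584] [ 0.35461244 -0.53385453  0.05814134]
[-4.3, 0.7, -1.9, -1.3, -0.9, 0.9] [9.8, 14.8, -201.9, -1.3, -0.9, 0.9] [80.5, 85.6, -201.9, -1.3, -0.9, 0.9]
z [ 0.67   0.661 -0.338]
```

```bash
python3 -m pendant '[[[2,3,-45,-1.3,-0.9,0.9],[5,7,-95,-1.3,-0.9,0.9],[7,11,-145,-1.3,-0.9,0.9],[10,15,-190,-1.3,-0.9,0.9],[10,15,-202,-1.3,-0.9,0.9],[10,15,-202,-1.3,-0.9,0.9],[10,15,-202,-1.3,-0.9,0.9]]]' -1
python3 - <<'E'
from rows import *
from plant import *
o=get_obs();print(o['joint_pos'].round(1),o['force'])
print(cart([.5225,.279,.083],45,20))
w=snapshot("wrist"); cv=__import__('cv2'); cv.imwrite("pics/w1.png",w["pixels"][:,:,::-1])
E
```

```text
clock: 10.52
tool_pos: [0.466, 0.2194, 0.0764]
orientation: [-110.2, -0.3, -45.0]
force: [0.4, 0.7, 0.5]
opening: 0.0873
[ -24.9   36.8  -49.7 -109.   -68.7  -93.1] [0.37532205 0.74488077 0.48206547]
[69.1, 72.3, 0.1, 0.4, 0.1, 0.0]
```

View pics/w1.png

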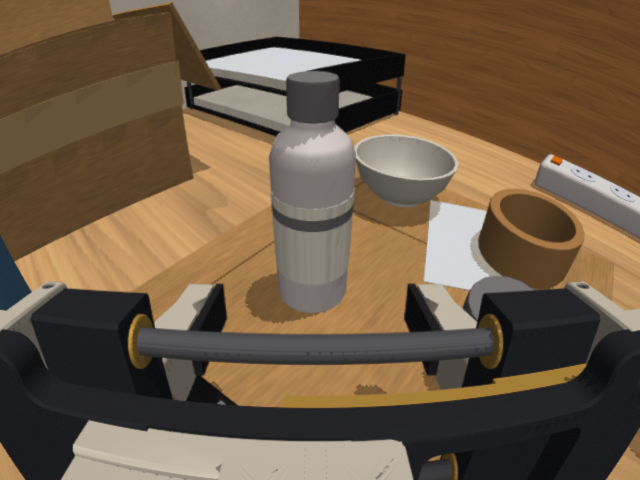

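The wrist view shows the bottle at column 313, centred between the fingers (about 225 to 410), with the tub clear on the right. I'm going ahead with the grip.

```bash
python3 -m pendant '[[[17,18,0,0.4,0,0],[35,36,0,0.4,0,0],[52,54,0,0.4,0,0],[69,72,0,0.4,0,0],[69,72,0,0.4,0,0],[69,72,0,0.4,0,0]]]' -1
python3 -m pendant '[[[0,0,0,0,0,0],[0,0,0,0,0,0],[0,0,0,0,0,0],[0,0,0,0,0,0],[0,0,0,0,0,0],[0,0,0,0,0,0]]]' 1
python3 -m pendant '[[[0,0,15,0,0,0],[0,0,40,0,0,0],[0,0,80,0,0,0],[0,0,120,0,0,0],[0,0,120,0,0,0],[0,0,120,0,0,0]]]'
python3 - <<'E'
from rows import *
from plant import *
o=get_obs();print(o['joint_pos'].round(1),o['force'])
r=P(.045,.03,.285)
for c,phi in (([.5,.05,.27],15),(back(r,-10,.13,0.),-10)): print(cart(c,phi,20))
E
```

```text
clock: 11.32
tool_pos: [0.5346, 0.2911, 0.0776]
orientation: [-109.8, -0.2, -45.0]
force: [0.5, 0.1, 0.2]
opening: 0.0878
clock: 12.08
tool_pos: [0.5348, 0.2907, 0.0749]
orientation: [-110.0, 0.1, -45.1]
force: [-1.5, 0.1, 2.9]
opening: 0.0512
clock: 12.82
tool_pos: [0.5341, 0.2906, 0.1941]
orientation: [-110.1, 0.0, -45.1]
force: [0.5, 0.1, -3.2]
opening: 0.0511
[  -4.    10.2  -38.1 -108.1  -48.2 -132.4] [ 0.49673471  0.07599848 -3.21338624]
[-16.8, -236.0, 69.4, -0.0, -0.1, -29.9]
[4.7, -436.3, 84.4, -0.0, -0.1, -54.9]
```

```bash
python3 -m pendant '[[[-2,-30,15,0,0,-4],[-4,-60,30,0,0,-8],[-7,-95,45,0,0,-12],[-9,-130,60,0,0,-16],[-12,-165,70,0,0,-20],[-14,-200,70,0,0,-25],[-17,-236,70,0,0,-30],[-17,-236,70,0,0,-30],[-17,-236,70,0,0,-30]]]'
python3 - <<'E'
from rows import *
from plant import *
o=get_obs();print(o['joint_pos'].round(1))
r=P(.045,.03,.280)
for c in (back(r,-10,.13,0.),): print(cart(c,-10,20))
E
```

```text
clock: 13.95
tool_pos: [0.5176, 0.0547, 0.2628]
orientation: [-110.2, 0.2, -75.1]
force: [0.2, 1.3, -3.0]
opening: 0.0511
[ -20.2  -13.   -42.2  -97.7  -33.  -157.4]
[21.2, -200.4, 10.7, -0.2, -0.2, -24.9]
```

```bash
python3 -m pendant '[[[3,-30,5,0,0,-4],[6,-60,10,0,0,-8],[9,-90,11,0,0,-12],[12,-120,11,0,0,-16],[16,-155,11,0,0,-20],[21,-185,11,0,0,-25],[21,-200,11,0,0,-25],[21,-200,11,0,0,-25],[21,-200,11,0,0,-25]]]'
python3 - <<'E'
from rows import *
from plant import *
import cv2
o=get_obs();print(o['joint_pos'].round(1),o['force'])
r=P(.045,.03,.280)
print(cart(r,-10,20))
s=snapshot("side"); np.savez("pics/side1.npz",**s); cv2.imwrite("pics/side1.png",s["pixels"][:,:,::-1])
E
```

```text
clock: 15.08
tool_pos: [0.5388, -0.1448, 0.2754]
orientation: [-110.0, 0.1, -100.0]
force: [-0.2, -0.0, -1.8]
opening: 0.0512
[ -36.1  -11.3  -39.6 -103.3  -25.1 -156. ] [-0.20727654 -0.00428537 -1.84394868]
[128.0, -23.5, -1.9, -0.1, -0.0, 0.0]
```

View pics/side1.png

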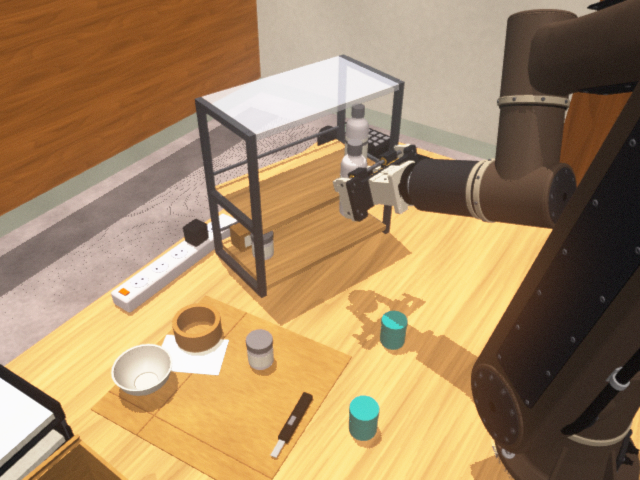

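The bottle is held upright at about (353,170), in front of the upper tier. The other stock and clutter look unmoved. I'm inserting it.

```bash
python3 -m pendant '[[[26,-5,-1,0,0,0],[52,-10,-2,0,0,0],[78,-14,-2,0,0,0],[104,-19,-2,0,0,0],[128,-23,-2,0,0,0],[128,-23,-2,0,0,0],[128,-23,-8,0,0,0],[128,-23,-12,0,0,0],[128,-23,-15,0,0,0],[128,-23,-15,0,0,0]]]'
python3 - <<'E'
from rows import *
from plant import *
o=get_obs();print(o['joint_pos'].round(1),o['force'])
g=o['tool_pos']-.019*R.from_euler('xyz',o['orientation'],degrees=True).as_matrix()[:,2]
print("rack xy",(g[:2]-np.array([.5972,-.1802]))@np.c_[ex,ey],"foot",g[2]-.0784)
E
```

```text
clock: 16.38
tool_pos: [0.6666, -0.1684, 0.2606]
orientation: [-110.0, 0.1, -100.1]
force: [0.2, -0.4, -1.4]
opening: 0.0509
[ -35.2    4.3  -32.  -119.9  -27.3 -138. ] [ 0.18570132 -0.38994074 -1.43935919]
rack xy [0.04484181 0.02991354] foot 0.18872781320941392
```

Lower in small steps until the bottle touches the board.

```bash
python3 -m pendant '[[[0,0,-1,0,0,0],[0,0,-2,0,0,0],[0,0,-3,0,0,0],[0,0,-3,0,0,0],[0,0,-3,0,0,0]]]'; python3 -m pendant '[[[0,0,-1,0,0,0],[0,0,-1,0,0,0],[0,0,-1,0,0,0]]]'
```

```text
clock: 17.0
tool_pos: [0.6669, -0.1684, 0.2579]
orientation: [-110.0, 0.1, -100.1]
force: [-0.1, -0.6, -2.6]
opening: 0.0511
clock: 17.38
tool_pos: [0.6669, -0.1683, 0.257]
orientation: [-110.0, 0.1, -100.1]
force: [0.3, 0.5, -2.3]
opening: 0.0511
```

```bash
python3 -m pendant '[[[0,0,-1,0,0,0],[0,0,-1,0,0,0],[0,0,-1,0,0,0]]]'; python3 -m pendant '[[[0,0,-1,0,0,0],[0,0,-1,0,0,0],[0,0,-1,0,0,0]]]'
```

```text
clock: 17.75
tool_pos: [0.6673, -0.1684, 0.257]
orientation: [-109.9, 0.1, -100.1]
force: [-2.9, 1.5, 4.4]
opening: 0.0511
clock: 18.12
tool_pos: [0.6678, -0.1684, 0.2571]
orientation: [-109.8, 0.1, -100.1]
force: [-3.5, 1.1, 7.7]
opening: 0.0513
```

Contact. Next I open the gripper and retreat straight back along the tool's azimuth.

```bash
python3 -m pendant '[[[0,0,1,0,0,0],[0,0,1,0,0,0],[0,0,1,0,0,0],[0,0,1,0,0,0],[0,0,1,0,0,0]]]' -1
python3 -m pendant '[[[-16,3,1,0,0,0],[-40,7,1,0,0,0],[-64,11,1,0,0,0],[-88,15,1,0,0,0],[-112,20,1,0,0,0],[-128,23,1,0,0,0],[-128,23,1,0,0,0]]]'
python3 - <<'E'
from rows import *
from plant import *
import cv2
from h import cloud,circ
o=get_obs();print(o['joint_pos'].round(1),o['force'],o['opening'])
s=snapshot("side"); c=cloud(s).reshape(-1,3); c=c[~np.isnan(c[:,0])]
q=np.c_[(c[:,:2]-np.array([.5972,-.1802]))@np.c_[ex,ey],c[:,2]]
for lo_,hi_ in ((.2,.29),(.32,.36)):
  b=q[(q[:,2]>lo_)&(q[:,2]<hi_)&(q[:,0]>.005)&(q[:,0]<.09)&(q[:,1]>-.03)&(q[:,1]<.09)]
  print(len(b),b.min(0).round(3),b.max(0).round(3),circ(b[:,:2]))
b=q[(q[:,2]>.21)&(q[:,2]<.35)&(q[:,0]>.01)&(q[:,0]<.18)&(q[:,1]<-.06)&(q[:,1]>-.165)]; print("stock",b.min(0).round(3),b.max(0).round(3))
print(cart([.42,.02,.25],20,25))
E
```

```text
clock: 18.75
tool_pos: [0.6668, -0.1684, 0.2557]
orientation: [-110.0, 0.1, -100.1]
force: [0.9, -1.0, -0.7]
opening: 0.0873
clock: 19.62
tool_pos: [0.538, -0.1451, 0.2575]
orientation: [-109.9, 0.0, -100.1]
force: [-0.5, -0.4, 0.5]
opening: 0.0875
[ -40.9   -8.6  -42.1 -108.5  -30.5 -147.3] [-0.46640521 -0.41683214  0.51989304] 0.08748432634994703
857 [0.016 0.014 0.2  ] [0.06  0.059 0.29 ] (array([0.0438541 , 0.03252308]), np.float64(0.023638253711393126))
222 [0.028 0.018 0.32 ] [0.06  0.048 0.349] (array([0.04376189, 0.03220638]), np.float64(0.011424894363321286))
stock [ 0.027 -0.141  0.21 ] [ 0.078 -0.09   0.349]
[-102.6, 171.3, -15.7, -0.5, 5.1, 30.1]
```

Depth puts the bottle at rack x 44 mm, y 32 mm, and the body and cap centres agree, so it is upright. The stock is unchanged. Next is the tub.

```bash
python3 - <<'E'
from rows import *
from plant import *
T=np.array([.546,.146,.033])
for b,u in ((.1,.2),(.1,.0),(0,0)): print(cart(back(T,35,b,u),35,25))
c=back(T,35,.1,.2); o=get_obs(); q=o['joint_pos']; x0=o['tool_pos'];T0=R.from_euler('xyz',o['orientation'],degrees=True); x1=tcp(c,35,25); rv=(tool(35,25,-1)*T0.inv()).as_rotvec()
for k in range(1,7):
    a=k/6; q,e=ik(x0*(1-a)+x1*a,R.from_rotvec(a*rv)*T0,q); print(q.round(0),round(e,4))
E
```

```text
[-60.6, 243.9, -32.7, -1.2, 5.1, 45.1]
[-60.6, 243.9, -232.7, -1.2, 5.1, 45.1]
[21.4, 301.3, -232.7, -1.2, 5.1, 45.1]
[ -38.  -10.  -42. -101.  -33. -152.] 0.0
[ -35.  -10.  -42.  -96.  -37. -155.] 0.0
[ -32.  -10.  -41.  -92.  -40. -157.] 0.0
[ -29.   -9.  -41.  -89.  -44. -157.] 0.0
[ -25.   -8.  -40.  -86.  -47. -157.] 0.0
[ -21.   -6.  -39.  -84.  -49. -157.] 0.0
```

```bash
python3 -m pendant '[[[-10,40,-5,0,1,8],[-20,80,-10,0,2,15],[-30,120,-16,0,3,22],[-40,160,-22,-1,3.5,30],[-50,200,-27,-1,4.5,37],[-60.6,243.9,-32.7,-1.2,5.1,45.1],[-60.6,243.9,-32.7,-1.2,5.1,45.1],[-60.6,243.9,-32.7,-1.2,5.1,45.1]]]' -1
python3 -m pendant '[[[0,0,-40,0,0,0],[0,0,-80,0,0,0],[0,0,-120,0,0,0],[0,0,-160,0,0,0],[0,0,-190,0,0,0],[0,0,-200,0,0,0],[0,0,-200,0,0,0],[0,0,-200,0,0,0]]]'
python3 - <<'E'
from rows import *
from plant import *
o=get_obs();print(o['joint_pos'].round(1),o['force'])
print(cart([.546,.146,.033],35,25))
w=snapshot("wrist"); cv=__import__('cv2'); cv.imwrite("pics/w2.png",w["pixels"][:,:,::-1])
E
```

```text
clock: 20.68
tool_pos: [0.4788, 0.0982, 0.2241]
orientation: [-115.1, 0.0, -55.1]
force: [-0.7, 0.0, 0.3]
opening: 0.0878
clock: 21.68
tool_pos: [0.4786, 0.0979, 0.0246]
orientation: [-115.1, -0.1, -55.0]
force: [0.2, 0.5, 0.9]
opening: 0.0879
[ -39.7   41.6  -48.3 -105.4  -64.9  -90. ] [0.17540674 0.46746793 0.92737332]
[81.5, 58.0, 0.3, 0.1, -0.0, 0.0]
```

View pics/w2.png

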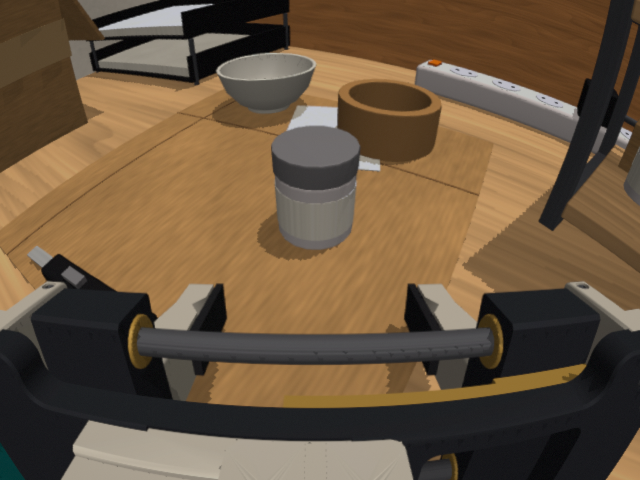

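The tub is centred at column 316. The cutter (about (40,255) to (110,290)) is close to the gripper's low left corner. I'll go in 25 mm higher and lower at the tub.

```bash
python3 -m pendant '[[[0,0,15,0,0,0],[0,0,28,0,0,0],[20,14,28,0,0,0],[41,29,28,0,0,0],[61,43,28,0,0,0],[81,58,28,0,0,0],[81,58,28,0,0,0],[81,58,15,0,0,0],[81,58,2,0,0,0],[81,58,2,0,0,0]]]' -1
python3 -m pendant '[[[81,58,2,0,0,0]]]' >/dev/null & wait; true
```

```text
clock: 22.98
tool_pos: [0.5587, 0.1563, 0.0262]
orientation: [-115.1, 0.0, -55.0]
force: [-0.1, -0.1, -0.6]
opening: 0.0878
```

That second pendant command was a mistake: its rows are relative to the new pose, so it drove the tool further forward. I'm checking the state.

```bash
python3 - <<'E'
from rows import *
from plant import *
from h import cloud,circ
import cv2
o=get_obs();print(o)
s=snapshot("side"); np.savez("pics/side2.npz",**s); cv2.imwrite("pics/side2.png",s["pixels"][:,:,::-1])
E
```

```text
{'clock': 23.1, 'joint_pos': array([ -18.18391391,   37.24904514,  -39.04548341, -120.63596572,
        -57.05812898, -103.22548624]), 'qvel': array([ 64.15759495, -10.12948553,  39.92978316, -42.71726839,
        32.68988338, -41.47148151]), 'tau': array([ -7.43997261, -53.68233204,  -3.41987193,   1.18871145,
        -4.81257856,   1.70695424]), 'tool_pos': array([0.60917027, 0.19010719, 0.02676467]), 'orientation': array([-115.27620141,    0.17765892,  -55.27716805]), 'force': array([ 0.80792157, -2.11059881, -1.65825963]), 'moment': array([-2.10463375,  2.60055401, -0.36416698]), 'opening': 0.08763667317491677}
```

View pics/side2.png

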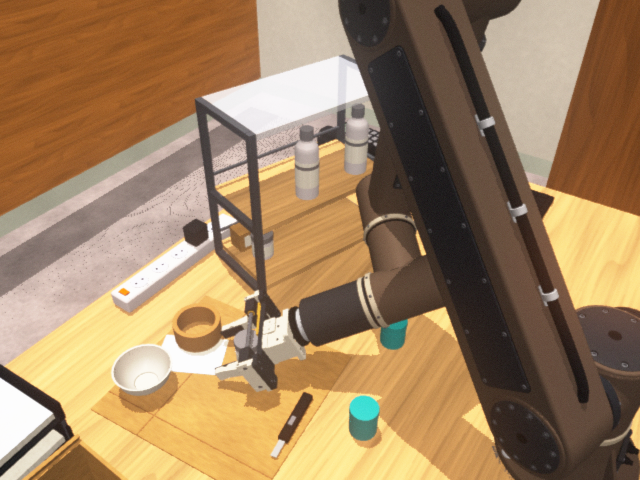

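The tub still seems upright between the fingers, at about (243,345). The right finger is very near the tape, so I'm backing off at once and re-measuring.

```bash
python3 -m pendant '[[[-10,-7,0,0,0,0],[-25,-17,0,0,0,0],[-40,-28,0,0,0,0],[-55,-38,0,0,0,0],[-55,-38,0,0,0,0],[-55,-38,0,0,0,0],[-55,-38,0,0,0,0]]]'
python3 - <<'E'
from rows import *
from plant import *
from h import cloud,circ
import cv2
o=get_obs();print(o['tool_pos'],o['force'])
s=snapshot("side"); np.savez("pics/side3.npz",**s); w=snapshot("wrist")
cv2.imwrite("pics/both3.png",cv2.hconcat([cv2.resize(s["pixels"][180:480,60:400,::-1],(397,350)),cv2.resize(w["pixels"][:,:,::-1],(400,350))]))
E
```

```text
clock: 24.02
tool_pos: [0.5553, 0.1548, 0.0276]
orientation: [-115.1, -0.0, -55.0]
force: [-0.0, -0.1, 0.7]
opening: 0.0875
[0.55530945 0.15477835 0.0276448 ] [-0.02657893 -0.14361615  0.70309933]
```

View pics/both3.png

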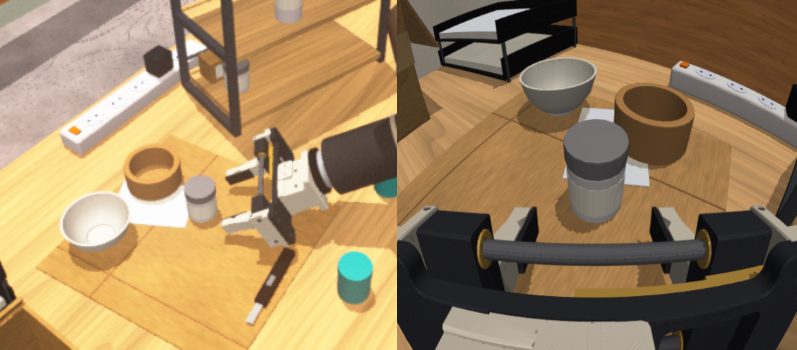

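The tub is upright and was pushed forward; the bowl and tape look in place. I'm measuring all three against the start.

```bash
python3 - <<'E'
from rows import *
from h import *
for n in ("side0","side3"):
    s=load(n); c=cloud(s).reshape(-1,3); c=c[~np.isnan(c[:,0])]
    for nm,x,y,rr,lo_,hi_ in (("tape",.689,.169,.06,.035,.05),("bowl",.686,.314,.07,.035,.055)):
        b=c[(np.hypot(c[:,0]-x,c[:,1]-y)<rr)&(c[:,2]>lo_)&(c[:,2]<hi_)]; print(n,nm,len(b),b.min(0).round(3),b.max(0).round(3),circ(b[:,:2])[0])
s=load("side3"); c=cloud(s).reshape(-1,3); c=c[~np.isnan(c[:,0])]
b=c[(np.hypot(c[:,0]-.59,c[:,1]-.175)<.055)&(c[:,2]>.055)&(c[:,2]<.075)]; print("lid",len(b),b.min(0).round(3),b.max(0).round(3),b.mean(0),circ(b[:,:2]))
b=c[(np.hypot(c[:,0]-.59,c[:,1]-.175)<.05)&(c[:,2]>.02)&(c[:,2]<.045)]; print("body",len(b),b.min(0).round(3),b.max(0).round(3),circ(b[:,:2]))
E
```

```text
side0 tape 734 [0.643 0.118 0.035] [0.741 0.213 0.05 ] [0.69079725 0.16683494]
side0 bowl 989 [0.634 0.257 0.035] [0.744 0.365 0.055] [0.6876671  0.31154895]
side3 tape 727 [0.653 0.123 0.035] [0.749 0.221 0.05 ] [0.7009165  0.17384141]
side3 bowl 1022 [0.634 0.256 0.035] [0.745 0.365 0.055] [0.68764619 0.31145201]
lid 532 [0.563 0.152 0.055] [0.614 0.204 0.071] [0.58621332 0.18009031 0.064994  ] (array([0.58764442, 0.17880211]), np.float64(0.019336900472030273))
body 236 [0.564 0.159 0.02 ] [0.603 0.204 0.045] (array([0.58884443, 0.17759873]), np.float64(0.024079091410741466))
```

The tape moved about 12 mm (limit 40), the bowl did not move, and the tub now stands at (0.588, 0.178). From here it is a straight approach of (47, 33, −2), with the fingers clearing the tape by about 20 mm.

```bash
python3 -m pendant '[[[15,10,-2,0,0,0],[30,21,-2,0,0,0],[42,30,-2,0,0,0],[47,33,-2,0,0,0],[47,33,-2,0,0,0],[47,33,-2,0,0,0]]]' -1
python3 -m pendant '[[[0,0,0,0,0,0],[0,0,0,0,0,0],[0,0,0,0,0,0],[0,0,0,0,0,0],[0,0,0,0,0,0],[0,0,0,0,0,0]]]' 1
python3 -m pendant '[[[0,0,15,0,0,0],[0,0,40,0,0,0],[0,0,80,0,0,0],[0,0,80,0,0,0],[0,0,80,0,0,0]]]'
python3 - <<'E'
from rows import *
from plant import *
o=get_obs();print(o['joint_pos'].round(1),o['force'])
r=P(.045,-.03,.078)
x0=o['tool_pos'];T0=R.from_euler('xyz',o['orientation'],degrees=True);q=o['joint_pos']
for c,phi in (([.46,.04,.12],15),(back(r,-5,.13,0.),-5)):
    print(cart(c,phi,25)); x1=tcp(c,phi,25);T1=tool(phi,25,-1); rv=(T1*T0.inv()).as_rotvec()
    for k in range(1,5):
        a=k/4; q,e=ik(x0*(1-a)+x1*a,R.from_rotvec(a*rv)*T0,q); print(q.round(0),round(e,4),wrist(q)[1].round(2))
    x0,T0=x1,T1
E
```

```text
clock: 24.88
tool_pos: [0.6016, 0.1878, 0.0254]
orientation: [-115.1, 0.0, -55.0]
force: [0.6, 0.1, -0.2]
opening: 0.0876
clock: 25.62
tool_pos: [0.6021, 0.1879, 0.0255]
orientation: [-115.1, -0.0, -55.0]
force: [0.4, -1.0, 0.2]
opening: 0.0493
clock: 26.25
tool_pos: [0.6016, 0.1883, 0.1055]
orientation: [-115.1, -0.0, -54.9]
force: [-0.5, -0.9, -1.8]
opening: 0.0495
[ -14.7   22.4  -37.  -112.6  -48.5 -121.2] [-0.52457481 -0.87175102 -1.81373541]
[-124.9, -143.8, 6.5, 0.1, -0.1, -20.1]
[ -21.   21.  -43. -115.  -51. -116.] 0.0 [ 0.39 -0.15  0.34]
[ -28.   20.  -49. -116.  -54. -111.] 0.0 [ 0.33 -0.18  0.33]
[ -37.   20.  -54. -115.  -57. -106.] 0.0 [ 0.27 -0.2   0.32]
[ -47.   21.  -58. -113.  -60. -101.] 0.0 [ 0.21 -0.22  0.31]
[-82.9, -400.8, -35.5, 0.1, -0.1, -40.1]
[ -53.   24.  -56. -112.  -60. -101.] 0.0 [ 0.2  -0.26  0.29]
[ -58.   26.  -53. -112.  -60. -102.] 0.0 [ 0.19 -0.3   0.29]
[ -61.   28.  -50. -113.  -59. -103.] 0.0 [ 0.18 -0.34  0.28]
[ -64.   30.  -46. -114.  -58. -104.] 0.0 [ 0.18 -0.37  0.27]
```

```bash
python3 -m pendant '[[[-20,-28,10,0,0,-4],[-40,-56,12,0,0,-8],[-60,-84,12,0,0,-12],[-80,-112,12,0,0,-16],[-95,-134,12,0,0,-20],[-95,-134,12,0,0,-20],[-95,-134,12,0,0,-20]]]'
python3 -m pendant '[[[3,-40,0,0,0,-4],[5,-80,0,0,0,-7],[7,-120,0,0,0,-10],[9,-160,0,0,0,-13],[10,-200,0,0,0,-16],[11,-240,0,0,0,-19],[12,-267,-15,0,0,-20],[12,-267,-48,0,0,-20],[12,-267,-48,0,0,-20],[12,-267,-48,0,0,-20]]]'
python3 - <<'E'
from rows import *
from plant import *
import cv2
o=get_obs();print(o['joint_pos'].round(1),o['force'])
r=P(.045,-.03,.0765)
print(cart(r,-5,25))
s=snapshot("side"); np.savez("pics/side4.npz",**s); cv2.imwrite("pics/side4.png",s["pixels"][:,:,::-1])
E
```

```text
clock: 27.12
tool_pos: [0.5075, 0.0536, 0.1168]
orientation: [-115.1, 0.1, -75.0]
force: [0.6, -0.0, -1.6]
opening: 0.0493
clock: 28.38
tool_pos: [0.5195, -0.2125, 0.0699]
orientation: [-115.1, 0.1, -94.9]
force: [-0.3, 0.0, -0.7]
opening: 0.0496
[ -63.6   29.4  -45.9 -114.1  -58.1 -104.9] [-0.33592721  0.04952698 -0.67848854]
[128.7, -11.4, -1.5, -0.1, -0.1, -0.1]
```

View pics/side4.png

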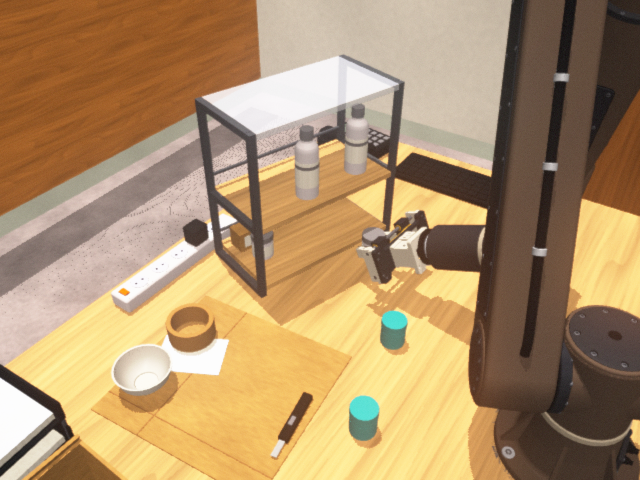

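The bottle stands on the upper tier at (307,165), and the tub is held at about (372,240) in front of the lower tier. I'm inserting it.

```bash
python3 -m pendant '[[[26,-2,-1,0,0,0],[52,-5,-1,0,0,0],[78,-7,-1,0,0,0],[104,-9,-1,0,0,0],[128,-11,-1,0,0,0],[128,-11,-1,0,0,0],[128,-11,-7,0,0,0],[128,-11,-12,0,0,0],[128,-11,-14,0,0,0],[128,-11,-14,0,0,0]]]'; python3 -m pendant '[[[0,0,-1,0,0,0],[0,0,-2,0,0,0],[0,0,-2,0,0,0],[0,0,-2,0,0,0]]]';  python3 -m pendant '[[[0,0,-1,0,0,0],[0,0,-1,0,0,0],[0,0,-1,0,0,0]]]'
```

```text
clock: 29.68
tool_pos: [0.6467, -0.2243, 0.0548]
orientation: [-115.1, 0.1, -95.0]
force: [-0.4, -0.3, -1.8]
opening: 0.0497
clock: 30.18
tool_pos: [0.6471, -0.224, 0.0535]
orientation: [-115.1, -0.0, -95.0]
force: [0.5, 0.2, -1.2]
opening: 0.0491
clock: 30.55
tool_pos: [0.6471, -0.2241, 0.0525]
orientation: [-115.1, -0.0, -95.0]
force: [-0.8, -0.8, -1.1]
opening: 0.0493
```

```bash
python3 -m pendant '[[[0,0,-1,0,0,0],[0,0,-1,0,0,0],[0,0,-1,0,0,0]]]';  python3 -m pendant '[[[0,0,-1,0,0,0],[0,0,-1,0,0,0],[0,0,-1,0,0,0]]]'
```

```text
clock: 30.92
tool_pos: [0.6474, -0.2241, 0.0525]
orientation: [-115.0, -0.0, -95.0]
force: [-2.8, -0.6, 4.9]
opening: 0.0494
clock: 31.3
tool_pos: [0.6476, -0.2241, 0.0525]
orientation: [-114.8, -0.0, -94.9]
force: [-7.3, 0.5, 10.6]
opening: 0.0497
```

Contact. I'm releasing, retreating and checking.

```bash
python3 -m pendant '[[[0,0,1,0,0,0],[0,0,1,0,0,0],[0,0,1,0,0,0],[0,0,1,0,0,0],[0,0,1,0,0,0]]]' -1
python3 -m pendant '[[[-16,1,1,0,0,0],[-40,3,1,0,0,0],[-64,6,1,0,0,0],[-88,8,1,0,0,0],[-112,10,1,0,0,0],[-125,11,1,0,0,0],[-125,11,1,0,0,0],[-125,11,1,0,0,0]]]'
python3 - <<'E'
from rows import *
from plant import *
import cv2
from h import *
o=get_obs();print(o['tool_pos'],o['force'],o['opening'],o['joint_pos'].round(1))
s=snapshot("side"); np.savez("pics/side5.npz",**s); cv2.imwrite("pics/side5.png",s["pixels"][:,:,::-1])
for n in ("side0","side5"):
    c=cloud(load(n)).reshape(-1,3); c=c[~np.isnan(c[:,0])]
    q=np.c_[(c[:,:2]-np.array([.5972,-.1802]))@np.c_[ex,ey],c[:,2]]
    for nm,a in (("newB",(.005,.09,-.03,.09,.2,.29)),("newBcap",(.005,.09,-.03,.09,.32,.36)),("newT body",(.01,.12,-.09,.03,.04,.072)),("newT lid",(.01,.12,-.09,.03,.08,.1)),("stockB",(.01,.18,-.165,-.06,.21,.35)),("stockT+st",(.01,.18,.06,.165,.045,.12))):
        b=q[(q[:,0]>a[0])&(q[:,0]<a[1])&(q[:,1]>a[2])&(q[:,1]<a[3])&(q[:,2]>a[4])&(q[:,2]<a[5])]
        if len(b)>10: print(n,nm,len(b),b.min(0).round(3),b.max(0).round(3),circ(b[:,:2])[0].round(3))
    for nm,x,y,rr,l,h_ in (("tape",.695,.17,.07,.035,.05),("bowl",.686,.314,.07,.035,.055),("cut",.41,.22,.09,.011,.02)):
        b=c[(np.hypot(c[:,0]-x,c[:,1]-y)<rr)&(c[:,2]>l)&(c[:,2]<h_)]; print(n,nm,b.mean(0).round(3),circ(b[:,:2])[0].round(3))
E
```

```text
clock: 31.92
tool_pos: [0.647, -0.224, 0.0513]
orientation: [-115.1, 0.0, -95.0]
force: [0.3, -1.1, 0.1]
opening: 0.0872
clock: 32.92
tool_pos: [0.5225, -0.2136, 0.0526]
orientation: [-115.1, -0.0, -95.0]
force: [-0.0, 0.5, -0.7]
opening: 0.0875
[ 0.52246339 -0.21357039  0.05258586] [-0.04483728  0.51440712 -0.68379795] 0.0875224336862764 [ -64.4   33.8  -46.4 -116.1  -60.3  -99.7]
side0 stockB 1221 [ 0.029 -0.14   0.21 ] [ 0.077 -0.092  0.349] [ 0.052 -0.114]
side0 stockT+st 649 [0.066 0.102 0.045] [0.176 0.165 0.097] [0.12  0.124]
side0 tape [0.689 0.168 0.045] [0.691 0.167]
side0 bowl [0.699 0.306 0.046] [0.688 0.312]
side0 cut [0.409 0.224 0.015] [0.412 0.227]
side5 newB 860 [0.017 0.014 0.2  ] [0.061 0.059 0.29 ] [0.045 0.032]
side5 newBcap 221 [0.03  0.017 0.32 ] [0.06  0.047 0.35 ] [0.044 0.032]
side5 newT body 226 [ 0.017 -0.049  0.04 ] [ 0.054 -0.001  0.072] [ 0.043 -0.028]
side5 newT lid 316 [ 0.016 -0.056  0.081] [ 0.07  -0.002  0.097] [ 0.043 -0.027]
side5 stockB 1223 [ 0.03 -0.14  0.21] [ 0.08  -0.091  0.35 ] [ 0.052 -0.114]
side5 stockT+st 651 [0.065 0.101 0.045] [0.176 0.164 0.097] [0.12  0.123]
side5 tape [0.701 0.175 0.045] [0.702 0.174]
side5 bowl [0.698 0.306 0.046] [0.688 0.311]
side5 cut [0.409 0.223 0.016] [0.413 0.225]
```

View pics/side5.png

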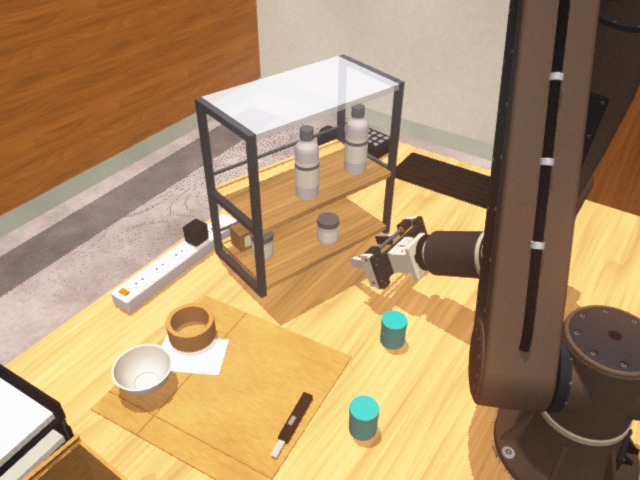

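Both supplies stand on their boards: the bottle at (307,165) and the tub at (328,228). The gripper is clear of everything, so I'm handing in.

```bash
python3 -c "
from plant import *
print(close_job())"
```

```text
the job is handed in; nothing more can be done
None
```

I put the new bottle on the upper tier and the new tub on the lower tier. Both are upright and released, and I handed the job in about 33 s into the 72 s allowed; no verdict is reported.

**Last checks, from side-camera depth:**

| Item | Measured position | Result |
|---|---|---|
| Bottle | x 44 mm, y 32 mm on the upper tier | Wholly on the wood; body and cap centres agree within 1 mm |
| Tub | x 43 mm, y −28 mm on the lower tier | Wholly on the wood; body and lid centres agree within 1 mm |
| Stocked bottle, stocked tub, staples | Same as at the start within about 1 mm | Not disturbed |
| Bowl, cutter | Same as at the start within about 2 mm | Not disturbed |
| Tape | Moved about 13 mm | Disturbed, but under the 40 mm limit |

The gripper is open and about 12 cm back from the tub; the residual force reading is under 1 N.

**What went wrong:** before gripping the tub I sent one move too many. It pushed the tub about 5 cm across the cardboard, and the tape shifted in the same move. The tub stayed upright, so I backed off, measured its new position and gripped it there. The highest wrist force I read at the end of any move was about 13 N; I did not record the peak during that push.

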